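Nest the pastry cutters back on their tin bases

TASK

Put the pastry cutters away: nest the three plain round ones on the round tin base and the two square ones on the square base, each set by size with the smaller ring inside the bigger one and everything standing flat on the floor of its base, about in the middle, the squares lined up with their base. The star cutter has no tin: leave it and the other things on the table where they are.

Things in the scene. Friction and masses are not known exactly. Their poses are not given: they have to be found in the camera images.
- round_small_mid (a point): smallest plain round pastry cutter: an upright steel ring open at top and bottom, 26 mm outside diameter, 50 mm tall, thin wall with a rolled bead round its top edge (2.5 mm thick). The point is its centre, half-way up (25 mm above its lower edge)
- round_mid_mid (a point): middle plain round pastry cutter: the same, 44 mm outside (39 mm inside) diameter, 50 mm tall. The point is its centre, half-way up
- round_large_mid (a point): largest plain round pastry cutter: the same, 62 mm outside (57 mm inside) diameter, 50 mm tall. The point is its centre, half-way up
- square_small_mid (a point): small square pastry cutter: an upright steel frame open at top and bottom, 38 mm square outside, corners cut by about 4 mm, 50 mm tall, with the same 2.5 mm rolled top edge. The point is its centre, half-way up; the x and y axes stand square on its flat sides, z is up
- square_large_mid (a point): large square pastry cutter: the same, 60 mm square outside, 55 mm square inside, 50 mm tall. The point is its centre, half-way up; x and y axes stand square on its flat sides
- round_base_floor (a point): shallow dark round tin base with a bright edge for the round cutters, fixed on the table: 86 mm outside diameter, 81 mm inside its low rim, floor 2 mm above the table, rim top 6 mm above the table; a cutter that stands in it is best held in its upper half, so that the fingertips stay above this rim. The point is the centre of the floor
- square_base_floor (a point): shallow dark square tin base with a bright edge for the square cutters, fixed on the table: 84 mm square outside, 79 mm inside its low rim, floor 2 mm above the table, rim top 6 mm above the table. The point is the centre of the floor; the x and y axes stand square on its sides
- star_cutter_mid (a point): five-pointed star cutter, steel, 62 mm across the points, 50 mm tall, standing among the others; not to be moved. The point is its centre, half-way up
- yoghurt_pot_mid (a point): white yoghurt pot with a foil lid, 72 mm wide, 71 mm tall, loose; not to be moved. The point is its centre, half-way up
- dial_timer_mid (a point): round cream-coloured kitchen dial timer, 61 mm wide, 43 mm tall, loose; not to be moved. The point is its centre, half-way up
Not all that is in view belongs to the job. Leave any orange or purple look-alike of the part that bears round_small_mid alone.

How it is judged:
By the outcome, as a careful person would: the job done as asked, in the order asked, and still so for the second after the job is handed in, with the robot touching nothing.
It also fails if it takes over 125 s, if anything falls off the work surface, if the arm or the gripper's body presses on something with over 40 N, if the wrist force passes 120 N, or if a joint passes its speed limit or range.

ROBOT

A 6-joint arm with a two-finger parallel gripper is mounted at the origin on a cart in front of the work surface, level with it; the furniture and walls round the work are solid. World frame = base frame: x ahead of the robot, y to its left, z up, the work surface at z = 0. Lengths are in mm, angles in rad, forces in N, time in s.
With the tool pointing down it reaches from about 350 to 975 mm from the base axis. Payload 7.1 kg.
Tool frame: the origin (TCP) lies on the front face of the gripper's body, between the roots of the fingers; the fingertips stand 80 mm ahead of it and the grasp point (between the pads) lies 61 mm ahead of it; z points along the fingers, y is the line along which they close (so a half turn about z gives the same grasp; the last joint's range is limited). The gripper opens to 88 mm and grips with 3 to 60 N. Pads are 20 mm wide; open, the fingers measure 115 mm over their backs; the gripper's body (75 mm by 178 mm) begins 61 mm behind the grasp point.
Start: joints at [1.304, 0.423, 1.63, -0, 1.089, -0.019], TCP at [153.264, 605.901, 302.675] pointing down, gripper open.
Joint ranges: [-3, 3], [-0.9, 2.11], [0.09, 2.58], [-1.31, 4.45], [0.11, 2.69], [-2.54, 2.54]. Speed limits (rad/s): [2.39, 2.39, 3.01, 3.14, 3.14, 3.14].

INTERFACE

Orientations are given as a rotation vector (axis times angle).
In Python, from workcell import readout, vision, close_job gives the robot as it stands.
- The arm moves only by the tool servo_tool, never from a script. Its argument "plan" is a list that holds one entry, the list of rows, each a list of 7 numbers: the gripper command: -1 is fully open, 1 is shut, values between are in proportion, then the shift along the world's x, y, z in units of 40 mm (1.0 is 40 mm), then the turn, a rotation vector about the world's x, y, z in units of 5 degrees (1.0 is 5 degrees). A call has 1 to 5 rows; each row shifts and turns the commanded pose from where the row before left it; what a row does not reach is not made up. A row lasts 1/12 s, in which the tool goes at most 41.7 mm and 7.16 degrees, less where a joint would pass 70% of its speed; a pose out of reach is approached as far as the arm can. A call is refused whole if a number of a shift passes 1 or a number of a turn 1, either way. A call with a gripper value outside its range is refused whole. The fingers move at their own pace and stop on an object; the grip force is fixed at half the most. Time passes only in rows, so rows that do not move let the fingers close. It gives the time, the measured TCP pose, the force, the opening and the grip force at its end, in the units of the state.
- readout.get_obs(): the state, without advancing time (a new reading comes with each control period).
- vision.get_image(name): name is "scene" or "top" or "wrist"; returns the picture (420x560x3 uint8, red, green, blue); there is no depth.
- vision.camera_params(name): a dict with "fx", "fy", "cx", "cy" (pixels), "rvec" (rotation vector, rad) and "tvec" (3), from world to camera coordinates, as OpenCV has them; the wrist camera has in their place "hand_eye" (4x4, takes a point from camera to tool coordinates, whose origin is the TCP and whose axes are the flange's). Camera axes: x right, y down, z forward; pixel columns grow to the right and rows downward; lengths in mm; the calibration is good to about 2 mm. A picture is of the moment at which its call begins: read the wrist's pose just before it. camera_params takes no time and is no camera call.
- close_job(): hands the job in; it is judged then, once.
The state is a dict: "t": time; "qpos": joint angles; "qvel": joint speeds; "joint_torque": joint torques, N m; "ee_pos": TCP position; "orientation": TCP orientation; "ft_force": force on the tool from outside, world axes, zero at the start; "moment": the same for the moment, N m; "width": finger opening in mm; "grasp_force": force on a finger pad.
Only numpy, scipy, OpenCV 4.12 (cv2) and the standard library are available. Lean on these libraries where they do the work, as an engineer would, in place of code of your own. Each camera call takes 0.05 s, during which the arm holds its last target. There are 200 camera calls.

## Working session

There is one attempt and no reset: what is moved stays moved. The work goes in short steps, Python scripts to look and compute and a tool call to move; the robot and the scene stay as the last step left them, time stands still between calls to the robot, and variables do not carry over. Pictures are saved under pics/ and viewed, at most 14 in all, crops included, and the job is handed in when it is done.

Besides the shell and the picture viewer there is one more tool, called by a JSON object that holds its "api" and its "payload". servo_tool: Moves the arm, as the interface text tells. Its arguments: {"type":"object","properties":{"plan":{"type":"array"}},"required":["plan"]}

```bash
ls; mkdir -p pics
python3 - <<'E'
from workcell import readout, vision
import cv2
for n in ["top","scene"]:
    im=vision.get_image(n); cv2.imwrite(f"pics/{n}0.png",cv2.cvtColor(im,cv2.COLOR_RGB2BGR)); print(n,vision.camera_params(n))
print(vision.camera_params("wrist"));print(readout.get_obs())
E
```

```text
pics
top {'fx': 473.87193471012347, 'fy': 473.87193471012347, 'cx': 273.9138476824096, 'cy': 215.40546425724546, 'rvec': array([ 2.13264345, -2.16470665,  0.14761792]), 'tvec': array([  -5.89440453,  527.75814008, 1159.86524895])}
scene {'fx': 502.0718148592261, 'fy': 502.0718148592261, 'cx': 283.51910048031147, 'cy': 209.20838049412865, 'rvec': array([ 2.2433887 , -0.80825312,  0.31320482]), 'tvec': array([-401.79192716,  265.35256339, 1128.60085897])}
{'fx': 337.931717387677, 'fy': 337.931717387677, 'cx': 284.1652293960017, 'cy': 208.61727534896607, 'hand_eye': array([[ 1.28539719e-03, -9.56392069e-01, -2.92083136e-01,
         8.11609366e+01],
       [ 9.99999174e-01,  1.22751607e-03,  3.81430765e-04,
        -5.15477949e-01],
       [-6.26061500e-06, -2.92083385e-01,  9.56392857e-01,
        -8.32575144e+01],
       [ 0.00000000e+00,  0.00000000e+00,  0.00000000e+00,
         1.00000000e+00]])}
{'t': 0.1, 'qpos': array([ 1.30399379e+00,  4.23749621e-01,  1.63060978e+00, -2.05122305e-05,
        1.08862171e+00, -1.89568193e-02]), 'qvel': array([ 0.00038818, -0.00182003, -0.00054284,  0.00036586, -0.00155831,
       -0.0005571 ]), 'joint_torque': array([ 2.83747613e-04, -5.45611238e+01, -2.74326378e+01,  6.45681261e-02,
        1.87767955e-02, -6.42118107e-05]), 'ee_pos': array([153.1703716 , 605.52923686, 301.99009776]), 'orientation': array([-3.88282318e-01, -3.11732375e+00,  2.16268823e-03]), 'ft_force': array([ 0.30710412, -0.94829087,  0.2768425 ]), 'moment': array([ 0.04894114, -0.03053916,  0.01107487]), 'grasp_force': 0.0, 'width': 87.8318500379042}
```

View pics/top0.png

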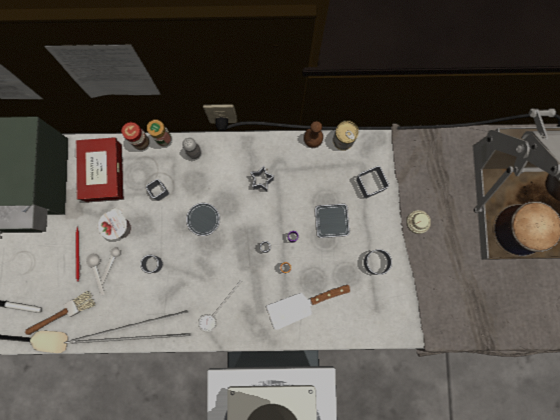

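View pics/scene0.png

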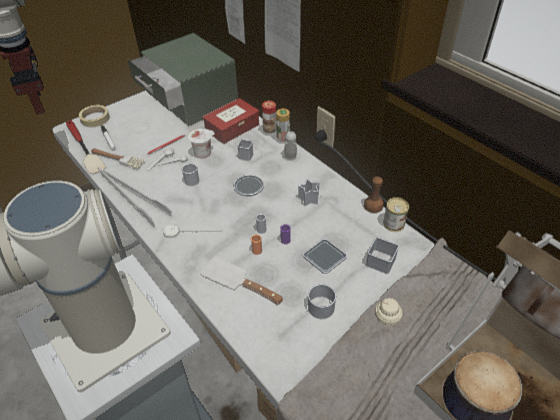

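```bash
cat > h.py <<'E'
import numpy as np, cv2
from scipy.spatial.transform import Rotation as R
from workcell import readout, vision
def top_ray(n):
    c=vision.camera_params(n); Rm=cv2.Rodrigues(np.array(c['rvec']))[0]
    return c,Rm.T,-Rm.T@np.array(c['tvec'])
def wrist_cam(o):
    c=vision.camera_params('wrist'); H=c['hand_eye']; Rt=R.from_rotvec(o['orientation']).as_matrix()
    return c,Rt@H[:3,:3],Rt@H[:3,3]+np.array(o['ee_pos'])
def px2w(cam,uv,z):
    c,Rw,p=cam; d=Rw@np.array([(uv[0]-c['cx'])/c['fx'],(uv[1]-c['cy'])/c['fy'],1.]); return p+d*(z-p[2])/d[2]
def w2px(cam,w):
    c,Rw,p=cam; q=Rw.T@(np.array(w,float)-p); return np.array([c['cx']+c['fx']*q[0]/q[2],c['cy']+c['fy']*q[1]/q[2]])
def wrist(name):
    o=readout.get_obs(); im=cv2.cvtColor(vision.get_image('wrist'),cv2.COLOR_RGB2BGR); cv2.imwrite(f'pics/{name}.png',im)
    np.savez(f'pics/{name}.npz',orientation=o['orientation'],ee_pos=o['ee_pos']); return o,im
def load(name):
    return wrist_cam(np.load(f'pics/{name}.npz'))
E
python3 - <<'E'
from h import *
im=cv2.imread('pics/top0.png'); cam=top_ray('top')
pts=dict(rl=(376,262),sq_l=(370,182),sq_s=(157,189),rm=(151,264),rs=(263,247),rb=(203,219),sb=(332,221))
t=[]
for k,(u,v) in pts.items():
    z=6 if k in('rb','sb') else 50
    print(k,px2w(cam,(u,v),z).round(0))
    c=cv2.resize(im[v-20:v+20,u-20:u+20],None,fx=5,fy=5,interpolation=cv2.INTER_CUBIC); cv2.putText(c,f'{k} {u-20},{v-20}',(2,12),0,.4,(0,0,255),1)
    t.append(c)
t.append(t[0]*0)
cv2.imwrite('pics/m0.png',np.vstack([np.hstack(t[:4]),np.hstack(t[4:])]))
E
```

```text
rl [ 406. -263.   50.]
sq_l [ 607. -257.   50.]
sq_s [597. 280.  50.]
rm [409. 291.  50.]
rs [447.  14.  50.]
rb [525. 170.   6.]
sb [ 515. -164.    6.]
```

View pics/m0.png

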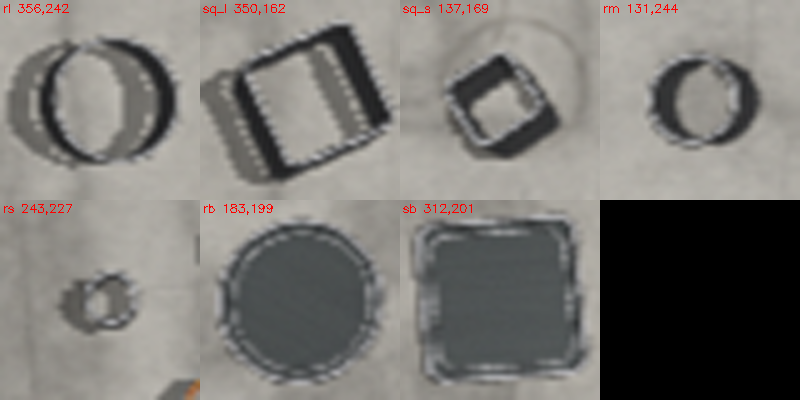

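Top view: cutters and bases are all clear: small round at (263,247) beside the orange and purple look-alikes, round base at (203,219), square base at (332,221). I'll go over the small ring.

{"api": "servo_tool", "payload": {"plan": [[[-0.14,0.46,-0.925,-0.06,0,0,0],[-0.14,0.46,-0.925,-0.06,0,0,0],[-0.14,0.46,-0.925,-0.06,0,0,0],[-0.14,0.46,-0.925,-0.06,0,0,0],[-0.14,0.46,-0.925,-0.06,0,0,0]]]}}

```text
t: 0.52
ee_pos: [245.5, 419.0, 290.2]
orientation: [-0.387, -3.117, 0.001]
ft_force: [1.3, -0.2, 0.3]
width: 58.0
grasp_force: 0.0
```

{"api": "servo_tool", "payload": {"plan": [[[-0.14,0.46,-0.925,-0.06,0,0,0],[-0.14,0.46,-0.925,-0.06,0,0,0],[-0.14,0.46,-0.925,-0.06,0,0,0],[-0.14,0.46,-0.925,-0.06,0,0,0],[-0.14,0.46,-0.925,-0.06,0,0,0]]]}}

```text
t: 0.93
ee_pos: [337.5, 234.0, 278.6]
orientation: [0.387, 3.118, -0.0]
ft_force: [0.9, -0.1, 0.7]
width: 49.8
grasp_force: 0.0
```

{"api": "servo_tool", "payload": {"plan": [[[-0.14,0.46,-0.925,-0.06,0,0,0],[-0.14,0.46,-0.925,-0.06,0,0,0],[-0.14,0.46,-0.925,-0.06,0,0,0],[-0.14,0.46,-0.925,-0.06,0,0,0],[-0.14,0.46,-0.925,-0.06,0,0,0]]]}}

```text
t: 1.35
ee_pos: [429.6, 48.8, 266.6]
orientation: [0.388, 3.117, 0.0]
ft_force: [1.4, 0.3, -0.1]
width: 49.8
grasp_force: 0.0
```

{"api": "servo_tool", "payload": {"plan": [[[-0.14,0.46,-0.925,-0.06,0,0,0],[-0.14,0,0,0,0,0,0],[-0.14,0,0,0,0,0,0]]]}}

```text
t: 1.6
ee_pos: [448.1, 12.0, 263.9]
orientation: [-0.395, -3.116, 0.0]
ft_force: [-0.0, 0.7, -0.4]
width: 50.4
grasp_force: 0.0
```

Run:
```python
from h import *
o,im=wrist('w1'); print(o['ee_pos'],o['orientation'],o['qpos'])
```

```text
[448.09134448  11.95778353 263.90392265] [-3.95452124e-01 -3.11592878e+00  5.70980913e-05] [ 1.04166151e-04  2.20958660e-01  2.03932489e+00  6.26535718e-05
  8.81978443e-01 -1.31825560e+00]
```

View pics/w1.png

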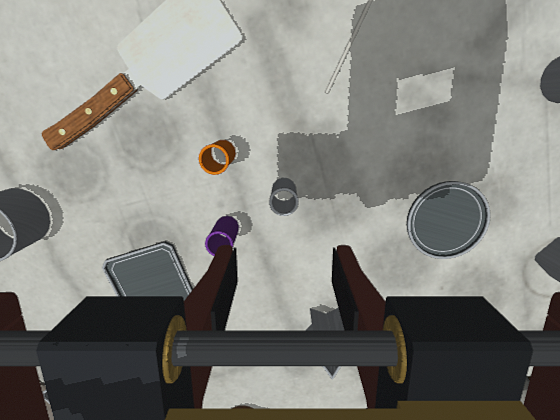

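Wrist view: steel small ring rim near (285,202), orange decoy (214,157), purple (220,240), round base (448,218). I'll overlay a model for refinement.

```bash
cat >> h.py <<'E'
def circ(c,z,d,n=48,sq=None):
    a=np.linspace(0,2*np.pi,n,endpoint=False)
    return [(c[0]+d/2*np.cos(t),c[1]+d/2*np.sin(t),z) for t in a]
def square(c,z,s,yaw):
    q=np.array([(1,1),(-1,1),(-1,-1),(1,-1)])*s/2; r=np.array([[np.cos(yaw),-np.sin(yaw)],[np.sin(yaw),np.cos(yaw)]])
    return [(*(np.array(c[:2])+r@p),z) for p in q]
def draw(big,cam,pts,org,k,col):
    p=np.array([(w2px(cam,w)-org+.5)*k-.5 for w in pts]).round().astype(int); cv2.polylines(big,[p],True,col,1)
E
python3 - <<'E'
from h import *
cam=load('w1'); im=cv2.imread('pics/w1.png')
rs=px2w(cam,(285,203),50); rb=px2w(cam,(448,218.5),6); print(rs,rb)
out=[]
for (u,v),s,k in(((285,195),30,6),((448,218),50,4)):
    b=cv2.resize(im[v-s:v+s,u-s:u+s],None,fx=k,fy=k,interpolation=cv2.INTER_CUBIC)
    org=np.array([u-s,v-s])
    if k==6:
        draw(b,cam,circ(rs,50,26),org,k,(0,0,255)); draw(b,cam,circ(rs,0,26),org,k,(0,255,0))
    else: draw(b,cam,circ(rb,6,86),org,k,(0,0,255))
    out.append(b[:360,:400])
    
out[0]=cv2.copyMakeBorder(out[0],0,400-out[0].shape[0],0,0,0) if out[0].shape[0]<400 else out[0]
h=max(x.shape[0] for x in out); out=[cv2.copyMakeBorder(x,0,h-x.shape[0],0,0,cv2.BORDER_CONSTANT) for x in out]
cv2.imwrite('pics/m1.png',np.hstack(out))
E
```

```text
[452.12098294  11.2624451   50.        ] [524.13756018 172.12060013   6.        ]
```

View pics/m1.png

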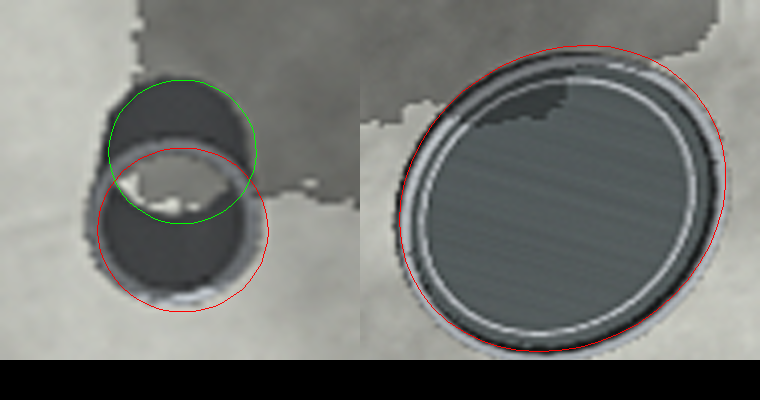

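Run:
```python
from h import *
cam=load('w1')
print(px2w(cam,(283.4,201.7),50), px2w(cam,(446.8,219.3),6))
# large-ring / square base rough cross-check
o=np.load('pics/w1.npz'); print(R.from_rotvec(o['orientation']).as_matrix().round(3))
```

```text
[450.56070074  10.15257872  50.        ] [524.72240626 170.78145151   6.        ]
[[-0.968  0.25  -0.001]
 [ 0.25   0.968  0.   ]
 [ 0.001 -0.    -1.   ]]
```

{"api": "servo_tool", "payload": {"plan": [[[-0.14,0.06,-0.05,-0.9,0,0,0],[-0.14,0,0,-0.9,0,0,0],[-0.14,0,0,-0.9,0,0,0],[-0.14,0,0,-0.9,0,0,0],[-0.14,0,0,-0.6,0,0,0]]]}}

```text
t: 2.07
ee_pos: [448.3, 13.5, 94.0]
orientation: [-0.384, -3.115, 0.0]
ft_force: [-0.0, 0.4, 0.1]
width: 50.0
grasp_force: 0.0
```

{"api": "servo_tool", "payload": {"plan": [[[-0.14,0,0,0,0,0,0],[1,0,0,0,0,0,0],[1,0,0,0,0,0,0],[1,0,0,0,0,0,0],[1,0,0,0,0,0,0]]]}}

```text
t: 2.48
ee_pos: [451.0, 12.2, 98.0]
orientation: [0.387, 3.114, 0.001]
ft_force: [-0.2, -1.2, 0.1]
width: 27.0
grasp_force: 0.2
```

{"api": "servo_tool", "payload": {"plan": [[[1,0,0,0,0,0,0],[1,0,0,0.3,0,0,0],[1,0,0,0.6,0,0,0],[1,0,0,0.6,0,0,0],[1,0,0,0.3,0,0,0]]]}}

```text
t: 2.9
ee_pos: [450.9, 11.8, 171.1]
orientation: [0.388, 3.114, 0.001]
ft_force: [0.2, -0.5, -0.2]
width: 25.4
grasp_force: 30.0
```

{"api": "servo_tool", "payload": {"plan": [[[1,0.37,0.79,0,0,0,0],[1,0.37,0.79,0,0,0,0],[1,0.37,0.79,0,0,0,0],[1,0.37,0.79,0,0,0,0],[1,0.37,0.79,0,0,0,0]]]}}

```text
t: 3.32
ee_pos: [524.7, 171.4, 169.5]
orientation: [0.389, 3.116, 0.001]
ft_force: [0.8, -0.4, -0.9]
width: 25.3
grasp_force: 30.0
```

{"api": "servo_tool", "payload": {"plan": [[[1,0,0,-0.4,0,0,0],[1,0,0,-0.5,0,0,0],[1,0,0,-0.3,0,0,0],[1,0,0,-0.2,0,0,0],[1,0,0,-0.1,0,0,0]]]}}

```text
t: 3.73
ee_pos: [523.5, 169.4, 107.6]
orientation: [-0.389, -3.116, 0.001]
ft_force: [0.0, 0.1, 0.5]
width: 25.2
grasp_force: 30.0
```

{"api": "servo_tool", "payload": {"plan": [[[1,0,0,0,0,0,0],[1,0,0,0,0,0,0]]]}}

```text
t: 3.9
ee_pos: [524.3, 169.6, 108.7]
orientation: [0.389, 3.117, 0.0]
ft_force: [0.4, -0.6, -0.1]
width: 25.2
grasp_force: 30.0
```

{"api": "servo_tool", "payload": {"plan": [[[1,0,0.03,-0.15,0,0,0],[1,0,0,-0.05,0,0,0],[1,0,0,0,0,0,0]]]}}

```text
t: 4.15
ee_pos: [524.0, 171.0, 100.1]
orientation: [-0.388, -3.117, 0.0]
ft_force: [-0.9, 0.5, -0.7]
width: 25.4
grasp_force: 30.0
```

{"api": "servo_tool", "payload": {"plan": [[[1,0,0,-0.03,0,0,0],[1,0,0,0,0,0,0]]]}}

```text
t: 4.32
ee_pos: [524.1, 171.1, 99.9]
orientation: [0.388, 3.117, -0.0]
ft_force: [-2.2, -1.4, 8.1]
width: 25.4
grasp_force: 30.0
```

{"api": "servo_tool", "payload": {"plan": [[[-0.14,0,0,0,0,0,0],[-0.14,0,0,0,0,0,0],[-0.14,0,0,0,0,0,0],[-0.14,0,0,0.5,0,0,0],[-0.14,0,0,1,0,0,0]]]}}

```text
t: 4.73
ee_pos: [521.6, 170.3, 155.9]
orientation: [-0.387, -3.11, 0.005]
ft_force: [1.1, -0.7, -0.1]
width: 49.9
grasp_force: 0.0
```

{"api": "servo_tool", "payload": {"plan": [[[-0.5,0,0,1,0,0,0],[-0.5,0,0,1,0,0,0],[-0.5,0,0,0.5,0,0,0],[-0.5,0,0,0,0,0,0],[-0.5,0,0,0,0,0,0]]]}}

```text
t: 5.15
ee_pos: [524.5, 171.3, 260.2]
orientation: [0.388, 3.115, 0.002]
ft_force: [0.1, -0.1, -0.4]
width: 65.7
grasp_force: 0.0
```

Run:
```python
from h import *
wrist('w2')
```

{"api": "servo_tool", "payload": {"plan": [[[-0.5,-0.6,0.6,0,0,0,0],[-0.5,-0.6,0.6,0,0,0,0],[-0.5,-0.6,0.6,0,0,0,0],[-0.5,-0.6,0.6,0,0,0,0],[-0.5,-0.6,0.6,0,0,0,0]]]}}

```text
t: 5.62
ee_pos: [402.0, 291.3, 256.9]
orientation: [-0.389, -3.114, 0.004]
ft_force: [0.4, -0.2, -1.2]
width: 65.7
grasp_force: 0.0
```

{"api": "servo_tool", "payload": {"plan": [[[-0.5,0,0,0,0,0,0],[-0.5,0,0,0,0,0,0],[-0.5,0,0,0,0,0,0]]]}}

```text
t: 5.87
ee_pos: [403.7, 290.8, 257.7]
orientation: [-0.387, -3.116, 0.003]
ft_force: [-0.7, -0.8, 0.4]
width: 65.8
grasp_force: 0.0
```

```bash
cat >> h.py <<'E'
def panel(name,cen,half,k,shapes):
    cam=load(name); im=cv2.imread(f'pics/{name}.png'); u,v=[int(round(a)) for a in cen]
    im=cv2.copyMakeBorder(im,100,100,100,100,cv2.BORDER_CONSTANT); u+=100;v+=100
    b=cv2.resize(im[v-half:v+half,u-half:u+half],None,fx=k,fy=k,interpolation=cv2.INTER_CUBIC)
    for p,col in shapes: draw(b,cam,p,np.array([u-half-100,v-half-100]),k,col)
    return b
E
python3 - <<'E'
from h import *
o,im=wrist('w3'); print(o['ee_pos'])
c2=load('w2');c3=load('w3'); r=(0,0,255);g=(0,255,0)
b=(524.7,170.8); m=(409,291)
a=panel('w2',w2px(c2,(*b,25)),65,3,[(circ(b,6,86),r),(circ(b,52,26),g)])
d=panel('w3',w2px(c3,(*m,25)),65,3,[(circ(m,50,44),r),(circ(m,0,44),g)])
cv2.imwrite('pics/m2.png',np.hstack([a,d]))
E
```

```text
[403.69319147 290.78966811 257.73655269]
```

View pics/m2.png

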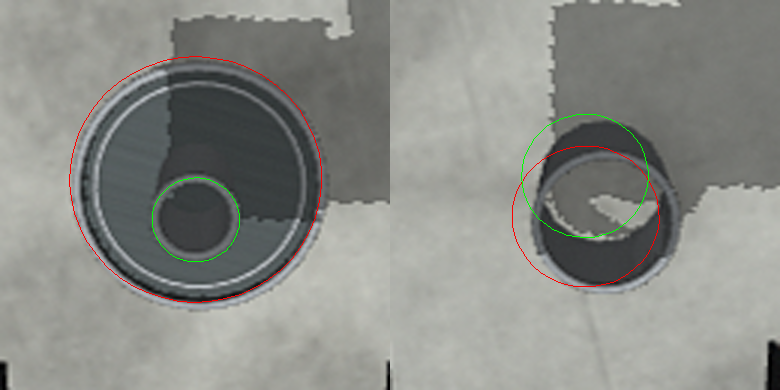

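Run:
```python
from h import *
for n,w,d in(('w3',(409,291,50),(7,1.8)),('w2',(524.7,170.8,6),(1.5,2)),('w2',(524.7,170.8,52),(0,-.5))):
    c=load(n); print(px2w(c,w2px(c,w)+np.array(d),w[2]))
```

```text
[412.16665951 296.70312933  50.        ]
[527.12141266 171.77841587   6.        ]
[524.24972467 170.91340451  52.        ]
```

{"api": "servo_tool", "payload": {"plan": [[[-0.5,0.2,0.15,-0.3,0,0,0],[-0.5,0,0,-1,0,0,0],[-0.5,0,0,-1,0,0,0],[-0.5,0,0,-1,0,0,0],[-0.5,0,0,-0.7,0,0,0]]]}}

```text
t: 6.33
ee_pos: [412.0, 295.3, 95.9]
orientation: [-0.391, -3.115, 0.003]
ft_force: [-0.2, -1.4, 0.2]
width: 65.9
grasp_force: 0.0
```

{"api": "servo_tool", "payload": {"plan": [[[-0.5,0,0,0,0,0,0],[1,0,0,0,0,0,0],[1,0,0,0,0,0,0],[1,0,0,0,0,0,0],[1,0,0,0,0,0,0]]]}}

```text
t: 6.75
ee_pos: [413.2, 297.6, 101.0]
orientation: [0.388, 3.115, 0.004]
ft_force: [-0.2, -0.4, 1.8]
width: 43.6
grasp_force: 30.0
```

{"api": "servo_tool", "payload": {"plan": [[[1,0,0,0,0,0,0],[1,0,0,0.3,0,0,0],[1,0,0,0.6,0,0,0],[1,0,0,0.6,0,0,0],[1,0,0,0.2,0,0,0]]]}}

```text
t: 7.17
ee_pos: [413.1, 298.0, 170.8]
orientation: [0.388, 3.114, 0.005]
ft_force: [0.0, 0.9, 0.2]
width: 43.4
grasp_force: 30.0
```

{"api": "servo_tool", "payload": {"plan": [[[1,0,0,0,0,0,0],[1,0,0,0,0,0,0]]]}}

```text
t: 7.33
ee_pos: [412.1, 297.2, 167.6]
orientation: [0.388, 3.116, 0.002]
ft_force: [-0.8, -0.6, -1.0]
width: 43.6
grasp_force: 30.0
```

{"api": "servo_tool", "payload": {"plan": [[[1,0.56,-0.63,0,0,0,0],[1,0.56,-0.63,0,0,0,0],[1,0.56,-0.63,0,0,0,0],[1,0.56,-0.63,0,0,0,0],[1,0.56,-0.63,0,0,0,0]]]}}

```text
t: 7.75
ee_pos: [524.1, 169.6, 165.5]
orientation: [-0.387, -3.115, 0.002]
ft_force: [0.2, -0.1, 0.3]
width: 43.4
grasp_force: 30.0
```

{"api": "servo_tool", "payload": {"plan": [[[1,0,0,0,0,0,0],[1,0,0,0,0,0,0],[1,0,0,0,0,0,0]]]}}

```text
t: 8.0
ee_pos: [523.0, 170.9, 165.8]
orientation: [-0.389, -3.115, 0.001]
ft_force: [-0.8, 0.6, -1.2]
width: 43.4
grasp_force: 30.0
```

Run:
```python
from h import *
o,im=wrist('w4'); print(o['ee_pos'])
```

```text
[522.97957168 170.94944298 165.81508442]
```

View pics/w4.png

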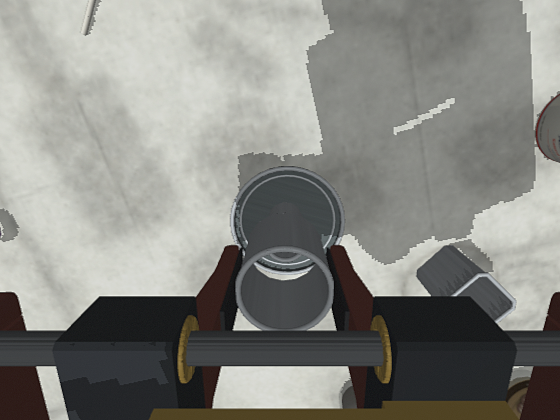

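The held middle ring (rim 285,290) is in line over the small one (285,215). Lowering.

{"api": "servo_tool", "payload": {"plan": [[[1,0.04,0,-0.3,0,0,0],[1,0,0,-0.4,0,0,0],[1,0,0,-0.4,0,0,0],[1,0,0,-0.25,0,0,0],[1,0,0,-0.1,0,0,0]]]}}

```text
t: 8.47
ee_pos: [524.1, 171.6, 106.9]
orientation: [-0.386, -3.115, 0.002]
ft_force: [0.1, -0.2, -0.3]
width: 43.2
grasp_force: 30.0
```

{"api": "servo_tool", "payload": {"plan": [[[1,0,0,0,0,0,0],[1,0,0,-0.05,0,0,0],[1,0,0,0,0,0,0]]]}}

```text
t: 8.72
ee_pos: [525.9, 171.3, 107.3]
orientation: [0.388, 3.117, 0.0]
ft_force: [0.3, 0.1, 0.4]
width: 43.4
grasp_force: 30.0
```

{"api": "servo_tool", "payload": {"plan": [[[1,0,0,-0.06,0,0,0],[1,0,0,0,0,0,0]]]}}

```text
t: 8.88
ee_pos: [525.8, 171.1, 105.0]
orientation: [0.388, 3.117, 0.0]
ft_force: [-0.1, -0.1, -0.5]
width: 43.7
grasp_force: 30.0
```

{"api": "servo_tool", "payload": {"plan": [[[1,0,0,-0.05,0,0,0],[1,0,0,0,0,0,0]]]}}

```text
t: 9.05
ee_pos: [526.0, 171.2, 103.1]
orientation: [0.388, 3.117, 0.001]
ft_force: [0.1, 0.2, 0.6]
width: 43.8
grasp_force: 30.0
```

{"api": "servo_tool", "payload": {"plan": [[[1,0,0,-0.04,0,0,0],[1,0,0,0,0,0,0]]]}}

```text
t: 9.22
ee_pos: [526.1, 171.1, 102.9]
orientation: [0.388, 3.117, 0.001]
ft_force: [-5.3, -0.4, 19.1]
width: 43.2
grasp_force: 30.0
```

{"api": "servo_tool", "payload": {"plan": [[[-0.5,0,0,0,0,0,0],[-0.5,0,0,0,0,0,0],[-0.5,0,0,0,0,0,0],[-0.5,0,0,0.5,0,0,0],[-0.5,0,0,1,0,0,0]]]}}

```text
t: 9.63
ee_pos: [523.1, 170.3, 157.7]
orientation: [-0.387, -3.11, 0.006]
ft_force: [0.8, 0.1, -0.4]
width: 66.0
grasp_force: 0.0
```

{"api": "servo_tool", "payload": {"plan": [[[-0.5,0,0,1,0,0,0.88],[-0.5,0,0,1,0,0,0.88],[-0.5,0.3,0.5,0.5,0,0,0.88],[-0.5,0.3,0.5,0,0,0,0.88],[-0.5,0.3,0.5,0,0,0,0.88]]]}}

```text
t: 10.05
ee_pos: [562.8, 231.9, 263.4]
orientation: [-0.218, 3.13, 0.002]
ft_force: [1.0, 0.4, -0.5]
width: 65.6
grasp_force: 0.0
```

{"api": "servo_tool", "payload": {"plan": [[[-0.5,0.3,0.5,0,0,0,0.88],[-0.5,0.3,0.5,0,0,0,0.88],[-0.5,0,0,0,0,0,0.88],[-0.5,0,0,0,0,0,0.88],[-0.5,0,0,0,0,0,0.88]]]}}

```text
t: 10.47
ee_pos: [585.5, 271.5, 260.3]
orientation: [0.814, -3.033, 0.0]
ft_force: [0.4, 0.8, 0.4]
width: 65.9
grasp_force: 0.0
```

{"api": "servo_tool", "payload": {"plan": [[[-0.5,0,0,0,0,0,0],[-0.5,0,0,0,0,0,0],[-0.5,0,0,0,0,0,0]]]}}

```text
t: 10.72
ee_pos: [585.6, 271.0, 260.8]
orientation: [0.804, -3.037, 0.0]
ft_force: [0.2, 0.2, 0.5]
width: 65.8
grasp_force: 0.0
```

Run:
```python
from h import *
o,im=wrist('w5'); print(o['ee_pos'],R.from_rotvec(o['orientation']).as_matrix()[:,1].round(3))
c=load('w5'); m=(597,280); b=(525,171.5);y=np.radians(30)
a=panel('w5',w2px(c,(*m,25)),65,3,[(square(m,50,38,y),(0,0,255)),(square(m,0,38,y),(0,255,0))])
d=panel('w5',w2px(c,(*b,25)),65,3,[(circ(b,6,86),(0,0,255))])
cv2.imwrite('pics/m3.png',np.hstack([a,d]))
```

```text
[585.57110189 270.98035417 260.84783555] [-0.495  0.869  0.   ]
```

View pics/m3.png

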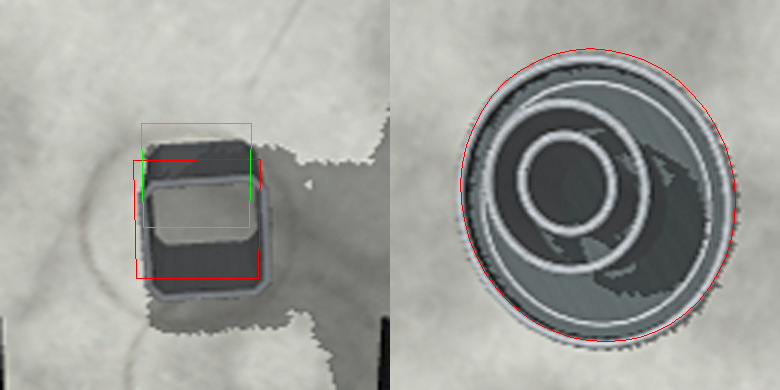

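Run:
```python
from h import *
c=load('w5'); print(px2w(c,w2px(c,(597,280,50))+np.array((2.7,6)),50))
print(px2w(c,w2px(c,(525,171.5,52))*0+w2px(c,(525,171.5,6))+np.array((0.5,2)),6))
```

```text
[600.80107713 285.04493181  50.        ]
[526.34586568 172.70524012   6.        ]
```

Both rounds are nested, and the small square sits about 18 px below the guess; grasping it.

{"api": "servo_tool", "payload": {"plan": [[[-0.5,0.38,0.35,-0.4,0,0,0.4],[-0.5,0,0,-1,0,0,0],[-0.5,0,0,-1,0,0,0],[-0.5,0,0,-1,0,0,0],[-0.5,0,0,-0.65,0,0,0]]]}}

```text
t: 11.18
ee_pos: [599.4, 284.3, 95.5]
orientation: [0.857, -3.019, 0.001]
ft_force: [-1.4, 1.1, -0.5]
width: 65.9
grasp_force: 0.0
```

{"api": "servo_tool", "payload": {"plan": [[[-0.5,0,0,0,0,0,0],[1,0,0,0,0,0,0],[1,0,0,0,0,0,0],[1,0,0,0,0,0,0],[1,0,0,0,0,0,0]]]}}

```text
t: 11.6
ee_pos: [602.1, 285.7, 101.6]
orientation: [-0.859, 3.018, 0.001]
ft_force: [0.6, -0.7, 0.7]
width: 42.3
grasp_force: 0.0
```

{"api": "servo_tool", "payload": {"plan": [[[1,0,0,0,0,0,0],[1,0,0,0.3,0,0,0],[1,0,0,0.8,0,0,0],[1,0,0,1,0,0,0],[1,0,0,0.6,0,0,0]]]}}

```text
t: 12.02
ee_pos: [601.7, 285.5, 211.6]
orientation: [-0.86, 3.018, 0.001]
ft_force: [0.2, 0.5, -0.5]
width: 38.2
grasp_force: 29.8
```

{"api": "servo_tool", "payload": {"plan": [[[1,0,0,0,0,0,0],[1,0,0,0,0,0,0]]]}}

```text
t: 12.18
ee_pos: [601.7, 285.5, 210.1]
orientation: [-0.859, 3.017, 0.001]
ft_force: [-0.6, -0.2, -0.0]
width: 38.1
grasp_force: 29.8
```

{"api": "servo_tool", "payload": {"plan": [[[1,-0.18,-0.935,0,0,0,-0.53],[1,-0.18,-0.935,0,0,0,-0.53],[1,-0.18,-0.935,0,0,0,-0.53],[1,-0.18,-0.935,0,0,0,-0.53],[1,-0.18,-0.935,0,0,0,-0.53]]]}}

```text
t: 12.6
ee_pos: [563.2, 96.5, 205.8]
orientation: [0.503, -3.098, 0.0]
ft_force: [0.7, -0.3, 0.2]
width: 37.6
grasp_force: 29.8
```

{"api": "servo_tool", "payload": {"plan": [[[1,-0.18,-0.935,0,0,0,-0.53],[1,-0.18,-0.935,0,0,0,-0.53],[1,-0.18,-0.935,0,0,0,-0.53],[1,-0.18,-0.935,0,0,0,-0.53],[1,-0.18,-0.935,0,0,0,-0.53]]]}}

```text
t: 13.02
ee_pos: [527.2, -90.4, 206.0]
orientation: [0.142, -3.136, -0.001]
ft_force: [0.3, -0.1, -0.6]
width: 38.1
grasp_force: 29.8
```

{"api": "servo_tool", "payload": {"plan": [[[1,-0.18,-0.935,0,0,0,-0.53],[1,-0.18,-0.935,0,0,0,-0.53],[1,0,0,0,0,0,0],[1,0,0,0,0,0,0],[1,0,0,0,0,0,0]]]}}

```text
t: 13.43
ee_pos: [513.8, -163.3, 206.2]
orientation: [-0.001, -3.14, -0.001]
ft_force: [0.4, -0.3, -0.7]
width: 37.9
grasp_force: 29.8
```

Run:
```python
from h import *
o,im=wrist('w6'); print(o['ee_pos'],R.from_rotvec(o['orientation']).as_matrix()[:,1].round(3))
c=load('w6'); m=(515,-164)
a=panel('w6',w2px(c,(*m,30)),100,4,[(square(m,6,84,0),(0,0,255))])
cv2.imwrite('pics/m4.png',a[:600])
```

```text
[ 513.78074593 -163.28017869  206.24416525] [0.    1.    0.001]
```

View pics/m4.png

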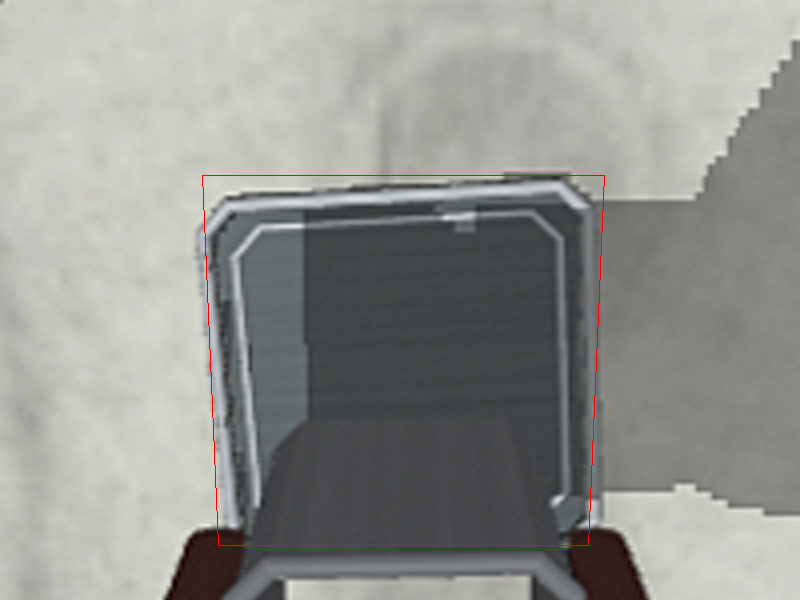

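Square base: yaw about +3°, centre about (517,−163.5). Adjust and lower.

{"api": "servo_tool", "payload": {"plan": [[[1,0.08,0,0,0,0,0.6],[1,0,0,-0.5,0,0,0],[1,0,0,-0.8,0,0,0],[1,0,0,-0.7,0,0,0],[1,0,0,-0.4,0,0,0]]]}}

```text
t: 13.9
ee_pos: [516.8, -161.3, 108.5]
orientation: [0.087, -3.137, -0.002]
ft_force: [-0.7, 0.6, 0.1]
width: 38.0
grasp_force: 29.8
```

{"api": "servo_tool", "payload": {"plan": [[[1,0,0,-0.05,0,0,0],[1,0,0,0,0,0,0],[1,0,0,0,0,0,0]]]}}

```text
t: 14.15
ee_pos: [518.3, -162.9, 109.7]
orientation: [-0.085, 3.14, -0.0]
ft_force: [-0.3, -0.9, -0.6]
width: 38.0
grasp_force: 29.8
```

{"api": "servo_tool", "payload": {"plan": [[[1,-0.02,-0.01,-0.1,0,0,0],[1,0,0,0,0,0,0]]]}}

```text
t: 14.32
ee_pos: [517.3, -164.0, 105.8]
orientation: [-0.083, 3.139, -0.001]
ft_force: [-0.4, -0.1, -1.6]
width: 37.6
grasp_force: 29.8
```

{"api": "servo_tool", "payload": {"plan": [[[1,0,0,-0.05,0,0,0],[1,0,0,0,0,0,0]]]}}

```text
t: 14.48
ee_pos: [517.0, -164.2, 103.5]
orientation: [-0.082, 3.14, -0.0]
ft_force: [-0.1, -0.2, -0.4]
width: 37.8
grasp_force: 29.8
```

{"api": "servo_tool", "payload": {"plan": [[[1,0,0,-0.03,0,0,0],[1,0,0,0,0,0,0]]]}}

```text
t: 14.65
ee_pos: [517.1, -164.2, 103.2]
orientation: [-0.082, 3.14, -0.0]
ft_force: [-4.6, 1.8, 13.8]
width: 38.1
grasp_force: 29.8
```

{"api": "servo_tool", "payload": {"plan": [[[-0.5,0,0,0,0,0,0],[-0.5,0,0,0,0,0,0],[-0.5,0,0,0,0,0,0],[-0.5,0,0,0.5,0,0,0],[-0.5,0,0,1,0,0,0]]]}}

```text
t: 15.07
ee_pos: [514.4, -163.3, 158.7]
orientation: [0.082, -3.133, -0.005]
ft_force: [0.2, -0.0, -0.5]
width: 65.3
grasp_force: 0.0
```

{"api": "servo_tool", "payload": {"plan": [[[-1,0,0,1,0,0,0.8],[-1,0,0,1,0,0,0.8],[-1,0.52,-0.57,0.5,0,0,0.8],[-1,0.52,-0.57,0,0,0,0.8],[-1,0.52,-0.57,0,0,0,0.9]]]}}

```text
t: 15.48
ee_pos: [580.7, -233.5, 264.5]
orientation: [-0.645, 3.071, -0.004]
ft_force: [0.8, -0.3, 0.7]
width: 87.5
grasp_force: 0.0
```

{"api": "servo_tool", "payload": {"plan": [[[-1,0.52,-0.57,0,0,0,0],[-1,0,0,0,0,0,0],[-1,0,0,0,0,0,0],[-1,0,0,0,0,0,0]]]}}

```text
t: 15.82
ee_pos: [599.1, -254.8, 261.0]
orientation: [0.639, -3.074, -0.002]
ft_force: [0.8, -0.1, -0.4]
width: 88.1
grasp_force: 0.0
```

Run:
```python
from h import *
o,im=wrist('w7'); print(o['ee_pos'],R.from_rotvec(o['orientation']).as_matrix()[:,1].round(3))
c=load('w7'); m=(607,-257); b=(517,-164);y=np.radians(23.5);y2=np.radians(3)
a=panel('w7',w2px(c,(*m,25)),65,3,[(square(m,50,60,y),(0,0,255))])
d=panel('w7',w2px(c,(*b,25)),65,3,[(square(b,6,84,y2),(0,0,255)),(square(b,52,38,y2),(0,255,0))])
cv2.imwrite('pics/m5.png',np.hstack([a,d]))
```

```text
[ 599.13360366 -254.7786217   261.00542002] [-0.398  0.917  0.002]
```

View pics/m5.png

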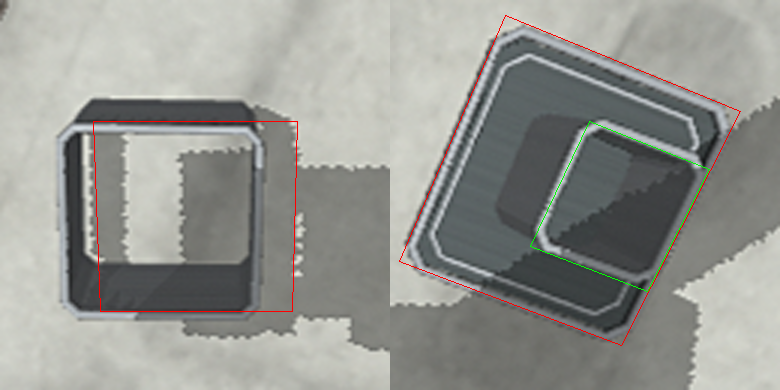

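Run:
```python
from h import *
c=load('w7'); print(px2w(c,w2px(c,(607,-257,50))+np.array((-11.8,1.3)),50))
```

```text
[ 612.41844927 -266.35565668   50.        ]
```

{"api": "servo_tool", "payload": {"plan": [[[-1,0.33,-0.29,-0.4,0,0,-0.3],[-1,0,0,-1,0,0,0],[-1,0,0,-1,0,0,0],[-1,0,0,-1,0,0,0],[-1,0,0,-0.65,0,0,0]]]}}

```text
t: 16.28
ee_pos: [610.9, -265.0, 96.4]
orientation: [0.6, -3.08, -0.004]
ft_force: [-0.4, 0.5, 0.6]
width: 88.1
grasp_force: 0.0
```

{"api": "servo_tool", "payload": {"plan": [[[-1,0,0,0,0,0,0],[1,0,0,0,0,0,0],[1,0,0,0,0,0,0],[1,0,0,0,0,0,0],[1,0,0,0,0,0,0]]]}}

```text
t: 16.7
ee_pos: [614.5, -267.3, 102.5]
orientation: [-0.599, 3.081, -0.004]
ft_force: [-0.2, -0.1, -0.7]
width: 64.7
grasp_force: 0.0
```

{"api": "servo_tool", "payload": {"plan": [[[1,0,0,0,0,0,0],[1,0,0,0,0,0,0]]]}}

```text
t: 16.87
ee_pos: [614.2, -267.2, 102.1]
orientation: [-0.599, 3.081, -0.003]
ft_force: [-1.4, 0.9, 6.9]
width: 60.0
grasp_force: 30.0
```

{"api": "servo_tool", "payload": {"plan": [[[1,0,0,0.3,0,0,0],[1,0,0,0.6,0,0,0],[1,0,0,0.6,0,0,0],[1,0,0,0.3,0,0,0],[1,0,0,0,0,0,0]]]}}

```text
t: 17.28
ee_pos: [615.0, -267.7, 176.0]
orientation: [-0.598, 3.079, -0.006]
ft_force: [-0.3, -0.7, -0.4]
width: 59.8
grasp_force: 30.0
```

{"api": "servo_tool", "payload": {"plan": [[[1,-0.48,0.52,0,0,0,-0.76],[1,-0.48,0.52,0,0,0,-0.76],[1,-0.48,0.52,0,0,0,-0.76],[1,-0.48,0.52,0,0,0,-0.76],[1,-0.48,0.52,0,0,0,-0.76]]]}}

```text
t: 17.7
ee_pos: [515.6, -161.9, 171.1]
orientation: [0.077, -3.139, -0.001]
ft_force: [-0.1, 0.7, -0.7]
width: 60.0
grasp_force: 30.0
```

{"api": "servo_tool", "payload": {"plan": [[[1,0,0,0,0,0,0],[1,0,0,0,0,0,0],[1,0,0,0,0,0,0]]]}}

```text
t: 17.95
ee_pos: [517.8, -163.2, 171.8]
orientation: [-0.084, 3.14, -0.001]
ft_force: [0.1, 0.1, -0.8]
width: 59.5
grasp_force: 30.0
```

{"api": "servo_tool", "payload": {"plan": [[[1,0.01,-0.02,-0.4,0,0,0],[1,0,0,-0.4,0,0,0],[1,0,0,-0.4,0,0,0],[1,0,0,-0.3,0,0,0],[1,0,0,0,0,0,0]]]}}

```text
t: 18.37
ee_pos: [517.1, -164.0, 109.5]
orientation: [0.082, -3.138, -0.002]
ft_force: [-0.6, 0.7, -1.4]
width: 59.7
grasp_force: 30.0
```

{"api": "servo_tool", "payload": {"plan": [[[1,0,0,-0.1,0,0,0],[1,0,0,0,0,0,0]]]}}

```text
t: 18.53
ee_pos: [518.0, -164.0, 107.7]
orientation: [-0.082, 3.14, -0.0]
ft_force: [0.0, 0.2, 0.2]
width: 59.6
grasp_force: 30.0
```

{"api": "servo_tool", "payload": {"plan": [[[1,0,0,0,0,0,0],[1,0,0,0,0,0,0]]]}}

```text
t: 18.7
ee_pos: [518.2, -163.9, 108.6]
orientation: [-0.082, 3.139, -0.001]
ft_force: [-1.1, 0.7, -0.8]
width: 59.7
grasp_force: 30.0
```

{"api": "servo_tool", "payload": {"plan": [[[1,0,0,-0.07,0,0,0],[1,0,0,0,0,0,0]]]}}

```text
t: 18.87
ee_pos: [517.8, -163.7, 105.3]
orientation: [-0.082, 3.14, -0.0]
ft_force: [-0.0, 1.1, -1.6]
width: 60.1
grasp_force: 30.0
```

{"api": "servo_tool", "payload": {"plan": [[[1,0,0,-0.05,0,0,0],[1,0,0,0,0,0,0]]]}}

```text
t: 19.03
ee_pos: [517.9, -163.7, 104.0]
orientation: [-0.083, 3.14, -0.0]
ft_force: [-3.0, 1.5, 10.4]
width: 59.8
grasp_force: 30.0
```

{"api": "servo_tool", "payload": {"plan": [[[1,0,0,-0.03,0,0,0],[1,0,0,0,0,0,0]]]}}

```text
t: 19.2
ee_pos: [517.9, -163.7, 104.0]
orientation: [-0.083, 3.14, -0.0]
ft_force: [-6.3, 2.5, 24.2]
width: 59.6
grasp_force: 30.0
```

{"api": "servo_tool", "payload": {"plan": [[[-1,0,0,0,0,0,0],[-1,0,0,0,0,0,0],[-1,0,0,0,0,0,0],[-1,0,0,0.5,0,0,0],[-1,0,0,1,0,0,0]]]}}

```text
t: 19.62
ee_pos: [515.2, -162.9, 158.6]
orientation: [0.082, -3.132, -0.005]
ft_force: [-0.2, -0.1, -0.6]
width: 87.0
grasp_force: 0.0
```

{"api": "servo_tool", "payload": {"plan": [[[-1,0,0,1,0,0,0],[-1,0,0,1,0,0,0],[-1,-0.4,-0.35,0.5,0,0,0],[-1,-0.72,-0.63,0,0,0,0],[-1,-0.72,-0.63,0,0,0,0]]]}}

```text
t: 20.03
ee_pos: [444.4, -228.6, 263.5]
orientation: [-0.086, 3.137, -0.003]
ft_force: [-0.2, -0.2, 0.3]
width: 87.6
grasp_force: 0.0
```

{"api": "servo_tool", "payload": {"plan": [[[-1,-0.72,-0.63,0,0,0,0],[-1,-0.3,-0.28,0,0,0,0],[-1,0,0,0,0,0,0],[-1,0,0,0,0,0,0],[-1,0,0,0,0,0,0]]]}}

```text
t: 20.45
ee_pos: [403.8, -264.3, 261.8]
orientation: [-0.082, 3.14, 0.0]
ft_force: [0.2, 0.2, -0.2]
width: 88.0
grasp_force: 0.0
```

Run:
```python
from h import *
o,im=wrist('w8'); print(o['ee_pos'],R.from_rotvec(o['orientation']).as_matrix()[:,1].round(3))
c=load('w8'); m=(406,-267); b=(517,-164);y2=np.radians(3)
a=panel('w8',w2px(c,(*m,25)),65,3,[(circ(m,50,62),(0,0,255))])
d=panel('w8',w2px(c,(*b,25)),65,3,[(square(b,6,84,y2),(0,0,255))])
cv2.imwrite('pics/m6.png',np.hstack([a,d]))
```

```text
[ 403.84394366 -264.28553598  261.80603909] [-0.052  0.999  0.   ]
```

View pics/m6.png

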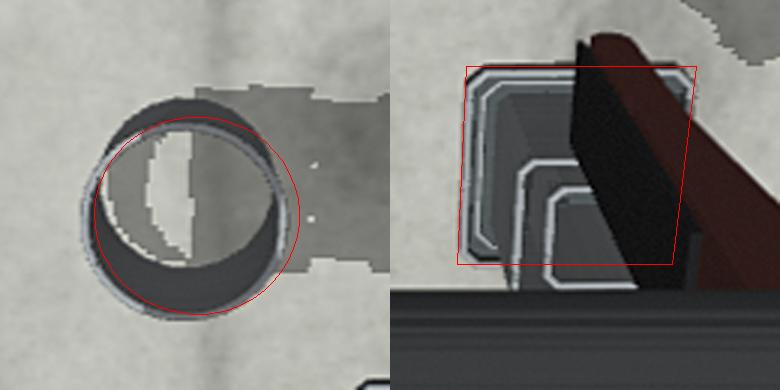

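Squares are nested and parallel. The large ring is about 12 px left of the guess, at about (407.5,−270.7). Grasping.

{"api": "servo_tool", "payload": {"plan": [[[-1,0.09,-0.16,-0.4,0,0,0],[-1,0,0,-1,0,0,0],[-1,0,0,-1,0,0,0],[-1,0,0,-1,0,0,0],[-1,0,0,-0.67,0,0,0]]]}}

```text
t: 20.92
ee_pos: [406.9, -269.4, 96.0]
orientation: [0.085, -3.139, -0.002]
ft_force: [-0.9, 0.2, 0.4]
width: 87.7
grasp_force: 0.0
```

{"api": "servo_tool", "payload": {"plan": [[[-1,0,0,0,0,0,0],[1,0,0,0,0,0,0],[1,0,0,0,0,0,0],[1,0,0,0,0,0,0],[1,0,0,0,0,0,0]]]}}

```text
t: 21.33
ee_pos: [408.0, -271.4, 101.0]
orientation: [-0.083, 3.138, -0.003]
ft_force: [-0.8, -0.3, 0.5]
width: 64.8
grasp_force: 0.2
```

{"api": "servo_tool", "payload": {"plan": [[[1,0,0,0,0,0,0],[1,0,0,0,0,0,0]]]}}

```text
t: 21.5
ee_pos: [407.9, -271.4, 100.9]
orientation: [-0.082, 3.138, -0.003]
ft_force: [0.9, 1.3, 8.9]
width: 62.2
grasp_force: 30.0
```

{"api": "servo_tool", "payload": {"plan": [[[1,0,0,0.3,0,0,0],[1,0,0,0.8,0,0,0],[1,0,0,1,0,0,0],[1,0,0,0.7,0,0,0],[1,0,0,0,0,0,0]]]}}

```text
t: 21.92
ee_pos: [409.2, -272.6, 217.1]
orientation: [-0.082, 3.132, -0.01]
ft_force: [0.4, 0.0, -0.5]
width: 62.4
grasp_force: 30.0
```

{"api": "servo_tool", "payload": {"plan": [[[1,0.245,0.92,0,0,0,0],[1,0.245,0.92,0,0,0,0],[1,0.245,0.92,0,0,0,0],[1,0.245,0.92,0,0,0,0],[1,0.245,0.92,0,0,0,0]]]}}

```text
t: 22.33
ee_pos: [455.7, -85.3, 211.3]
orientation: [-0.081, 3.14, -0.0]
ft_force: [1.0, -1.2, 0.0]
width: 62.1
grasp_force: 30.0
```

{"api": "servo_tool", "payload": {"plan": [[[1,0.245,0.92,0,0,0,0],[1,0.245,0.92,0,0,0,0],[1,0.245,0.92,0,0,0,0],[1,0.245,0.92,0,0,0,0],[1,0.245,0.92,0,0,0,0]]]}}

```text
t: 22.75
ee_pos: [504.8, 99.0, 211.1]
orientation: [-0.082, 3.14, 0.0]
ft_force: [0.5, -0.2, -0.4]
width: 62.2
grasp_force: 30.0
```

{"api": "servo_tool", "payload": {"plan": [[[1,0.245,0.92,-0.2,0,0,0],[1,0.245,0.92,-0.4,0,0,0],[1,0,0,-0.4,0,0,0],[1,0,0,0,0,0,0],[1,0,0,0,0,0,0]]]}}

```text
t: 23.17
ee_pos: [523.3, 170.5, 170.3]
orientation: [0.084, -3.138, 0.001]
ft_force: [0.5, -0.3, -0.4]
width: 61.6
grasp_force: 30.0
```

{"api": "servo_tool", "payload": {"plan": [[[1,0,0,0,0,0,0],[1,0,0,0,0,0,0]]]}}

```text
t: 23.33
ee_pos: [524.6, 169.7, 171.9]
orientation: [-0.08, 3.14, 0.0]
ft_force: [0.3, 0.3, 0.2]
width: 62.4
grasp_force: 30.0
```

Run:
```python
from h import *
o,im=wrist('w9'); print(o['ee_pos'])
c=load('w9'); m=(526,171.5)
a=panel('w9',w2px(c,(*m,50)),100,4,[(circ(m,6,86),(0,0,255)),(circ(m,52,44),(0,255,0)),(circ(m,52,62),(255,0,0))])
cv2.imwrite('pics/m7.png',a[100:700])
```

```text
[524.62990858 169.71093075 171.94142894]
```

View pics/m7.png

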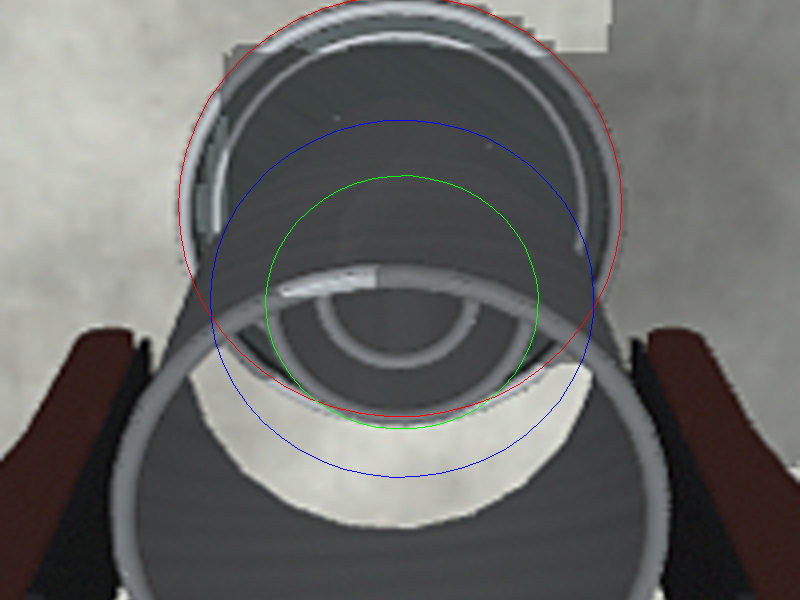

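Middle ring rim is centred near (398,300) and the held large ring (390,~490) is a hair left; shift +1.5 mm in y and lower.

{"api": "servo_tool", "payload": {"plan": [[[1,0.01,0.04,-0.4,0,0,0],[1,0,0,-0.4,0,0,0],[1,0,0,-0.4,0,0,0],[1,0,0,-0.3,0,0,0],[1,0,0,0,0,0,0]]]}}

```text
t: 23.8
ee_pos: [524.0, 171.3, 109.6]
orientation: [0.08, -3.138, 0.001]
ft_force: [0.4, 0.2, -0.9]
width: 62.2
grasp_force: 30.0
```

{"api": "servo_tool", "payload": {"plan": [[[1,0,0,-0.08,0,0,0],[1,0,0,0,0,0,0],[1,0,0,0,0,0,0]]]}}

```text
t: 24.05
ee_pos: [525.3, 172.3, 108.6]
orientation: [-0.082, 3.139, 0.0]
ft_force: [0.6, -0.0, -0.5]
width: 61.7
grasp_force: 30.0
```

{"api": "servo_tool", "payload": {"plan": [[[1,0,0,-0.06,0,0,0],[1,0,0,0,0,0,0]]]}}

```text
t: 24.22
ee_pos: [525.1, 172.4, 105.8]
orientation: [-0.082, 3.14, 0.0]
ft_force: [-1.0, 0.7, -1.7]
width: 61.8
grasp_force: 30.0
```

{"api": "servo_tool", "payload": {"plan": [[[1,0,0,-0.04,0,0,0],[1,0,0,0,0,0,0]]]}}

```text
t: 24.38
ee_pos: [524.8, 172.3, 103.9]
orientation: [-0.082, 3.14, 0.0]
ft_force: [0.6, 0.8, -0.3]
width: 62.0
grasp_force: 30.0
```

{"api": "servo_tool", "payload": {"plan": [[[1,0,0,-0.04,0,0,0],[1,0,0,0,0,0,0]]]}}

```text
t: 24.55
ee_pos: [524.9, 172.4, 102.9]
orientation: [-0.082, 3.14, 0.0]
ft_force: [-2.8, -0.8, 7.2]
width: 62.1
grasp_force: 30.0
```

{"api": "servo_tool", "payload": {"plan": [[[1,0,0,-0.03,0,0,0],[1,0,0,0,0,0,0]]]}}

```text
t: 24.72
ee_pos: [525.0, 172.4, 102.8]
orientation: [-0.082, 3.14, 0.0]
ft_force: [-6.1, -1.0, 20.5]
width: 62.5
grasp_force: 30.0
```

{"api": "servo_tool", "payload": {"plan": [[[-1,0,0,0,0,0,0],[-1,0,0,0,0,0,0],[-1,0,0,0,0,0,0],[-1,0,0,0.5,0,0,0],[-1,0,0,1,0,0,0]]]}}

```text
t: 25.13
ee_pos: [522.3, 171.5, 157.7]
orientation: [0.082, -3.132, 0.004]
ft_force: [0.3, 0.3, 0.1]
width: 87.2
grasp_force: 0.0
```

{"api": "servo_tool", "payload": {"plan": [[[-1,0,0,1,0,0,0],[-1,0,0,1,0,0,0],[-1,0,0,0.5,0,0,0],[-1,0,0,0,0,0,0],[-1,0,0,0,0,0,0]]]}}

```text
t: 25.55
ee_pos: [525.3, 172.4, 262.0]
orientation: [-0.082, 3.138, 0.001]
ft_force: [0.3, -0.1, -0.0]
width: 87.6
grasp_force: 0.0
```

Run:
```python
from h import *
o,im=wrist('w10'); c=load('w10'); m=(526,171.5)
a=panel('w10',w2px(c,(*m,30)),65,3,[(circ(m,6,86),(0,0,255))])
s=cv2.cvtColor(vision.get_image('top'),cv2.COLOR_RGB2BGR); b=cv2.resize(s[120:320,205:405],(390,390),interpolation=cv2.INTER_CUBIC)
cv2.imwrite('pics/m8.png',np.hstack([a,b]))
```

```text
(no output)
```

View pics/m8.png

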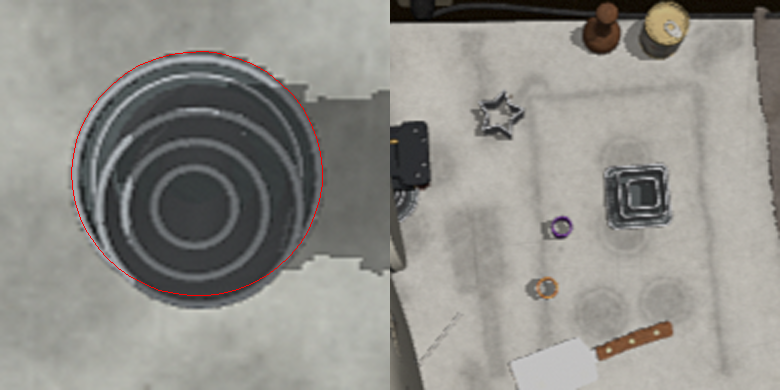

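Both sets are nested concentrically on their bases, and the star and the decoys have not moved. Handing in.

```bash
python3 -c "
from workcell import close_job
print(close_job())"
```

```text
the job is handed in; nothing more can be done
None
```

The three round cutters are nested on the round base and the two square ones on the square base, flat and about centred (within about 3 mm), with the squares lined up to their base. I didn't touch the star, the look-alikes or anything else, and the job is handed in at about 26 s (the judge's verdict isn't shown).

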